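# Sweep the broken porcelain into the tray's trough

### The job

Take the scraper block from its rest and use it to sweep all four pieces of broken porcelain off the tray's raised deck, out through the open side, so that they drop into the trough at the end of the tray. The pieces are sharp, so touch them with nothing but the scraper. Then stand the scraper upright in its rest again, and leave the bottle, dishes and cups round about where they are; draw the arm well back when you cross between the counters, as the tall incubator stands out between them.

Things in the scene. Friction and masses are not known exactly. Their poses are not given: they have to be found in the camera images.
- tray: fixed dark steel tray 316 (x) x 154 mm (y); origin on the counter under its middle. Deck top 45 mm up, x -50 to +150 mm; trough x -50 to -152, floor 4 mm up. Rims 6 mm thick, top 61 mm up, along both long sides (inner faces y = +-65) and across both ends; none between deck and trough. Deck from x = +86 to the rim at +150 holds no pieces at the start
- tray_lip (a point): point on the tray: middle of the deck's open edge over the trough, at deck height; axes as the tray's
- scraper: loose grey scraper block, 220 g; origin at the centre of its underside, z up, stands upright in its rest at the start. Foot with rubber sole 30 mm thick (x), 112 mm wide (y), 26 mm high; above it an upright grip 24 mm thick (x), 64 mm wide (y), from 26 to 88 mm height. Both faces are alike
- scraper_grip (a point): point in the middle of the scraper's grip, 66 mm above its underside; a place to pinch it, fingers closing along the scraper's x
- rest: fixed shallow white plastic dish with a dark rubber lining on the right counter, 64 mm (x) by 152 mm (y) outside, 10 mm high; inside 54 x 142 mm, floor 5 mm above the counter; origin on the counter under its middle. The scraper stands in it with its wide side along the rest's y
- shard_1: irregular flat piece of broken white porcelain about 37 x 30 mm and 12 mm thick, with sharp edges; lies flat on the tray's deck at the start; origin in its middle (6 mm above its underside)
- shard_2: irregular flat piece of broken white porcelain about 37 x 30 mm and 12 mm thick, with sharp edges; lies flat on the tray's deck at the start; origin in its middle (6 mm above its underside)
- shard_3: irregular flat piece of broken white porcelain about 37 x 30 mm and 12 mm thick, with sharp edges; lies flat on the tray's deck at the start; origin in its middle (6 mm above its underside)
- shard_4: irregular flat piece of broken white porcelain about 37 x 30 mm and 12 mm thick, with sharp edges; lies flat on the tray's deck at the start; origin in its middle (6 mm above its underside)
- incubator_corner (a point): point 0.2 m up on the nearest upright edge of the tall fixed incubator cabinet (about 1 m high) that stands in the corner between the two counters and reaches out farthest here; an arm crossing in front of it with the tool down should keep the tool within about 0.42 m of the base axis
- bottle: bystander: brown glass stain bottle, 52 mm diameter, 98 mm high, on the right counter; origin at the centre of its underside
- dish: bystander: closed petri dish, 90 mm diameter, 16 mm high, on the right counter; origin at the centre of its underside
- sample_cup_5: bystander: sample cup with screw lid, 39 mm diameter, 74 mm high, on the left counter beyond the tray; origin at the centre of its underside

How it is judged (in metres and radians):
On the way, in this order (a step that is already met when the one before it is completed fails the run):
1. the scraper is lifted from its rest (z of scraper in the frame of rest above 0.04 m), for 0.1 s.
2. all four pieces lie in the trough while the scraper is still over the tray (x of shard_1 in the frame of tray between -0.155 and -0.05 m and y of shard_1 in the frame of tray between -0.067 and 0.067 m and z of each of shard_1, shard_2, shard_3, shard_4 in the frame of tray below 0.041 m and x of shard_2 in the frame of tray between -0.155 and -0.05 m and y of shard_2 in the frame of tray between -0.067 and 0.067 m and x of shard_3 in the frame of tray between -0.155 and -0.05 m and y of shard_3 in the frame of tray between -0.067 and 0.067 m and x of shard_4 in the frame of tray between -0.155 and -0.05 m and y of shard_4 in the frame of tray between -0.067 and 0.067 m and horizontal distance between scraper and tray_lip below 0.2 m), for 0.1 s.
At the end, for the whole second after the job is handed in: All four pieces lie at rest in the trough (middle of each between the deck's open edge and the end rim, and below deck height: less than 41 mm above the counter), and the scraper stands upright (within 0.1 rad) and still on the floor of its rest, within 35 mm of the rest's middle (x of shard_1 in the frame of tray between -0.155 and -0.05 m and y of shard_1 in the frame of tray between -0.067 and 0.067 m and z of each of shard_1, shard_2, shard_3, shard_4 in the frame of tray below 0.041 m and x of shard_2 in the frame of tray between -0.155 and -0.05 m and y of shard_2 in the frame of tray between -0.067 and 0.067 m and x of shard_3 in the frame of tray between -0.155 and -0.05 m and y of shard_3 in the frame of tray between -0.067 and 0.067 m and x of shard_4 in the frame of tray between -0.155 and -0.05 m and y of shard_4 in the frame of tray between -0.067 and 0.067 m and z of scraper in the frame of rest between 0.001 and 0.009 m and horizontal distance between scraper and rest below 0.035 m and angle between scraper's own z axis and vertical below 0.1 rad and linear speed of each of scraper, shard_1, shard_2, shard_3, shard_4 below 0.02 m/s); the robot touches nothing.
It fails at once if a piece of porcelain is touched by the robot itself (contact force between any of the fingers, the arm and shard_1 above 0.3 N or contact force between any of the fingers, the arm and shard_2 above 0.3 N or contact force between any of the fingers, the arm and shard_3 above 0.3 N or contact force between any of the fingers, the arm and shard_4 above 0.3 N).
It fails at once if the stain bottle is moved more than 25 mm (distance of bottle from where it was at the start of the episode above 0.025 m).
It fails at once if the petri dish is moved more than 25 mm (distance of dish from where it was at the start of the episode above 0.025 m).
It fails at once if the sample cup is moved more than 25 mm (distance of sample_cup_5 from where it was at the start of the episode above 0.025 m).
It also fails if it takes over 58 s, if anything falls off the work surface, if the arm or the gripper's body presses on something with over 40 N, if the wrist force passes 120 N, or if a joint passes its speed limit or range.

### The arm

A 6-joint arm with a two-finger parallel gripper is mounted at the origin on a cart in front of the work surface, level with it; the furniture and walls round the work are solid. World frame = base frame: x ahead of the robot, y to its left, z up, the work surface at z = 0. Lengths are in m, angles in degrees, forces in N, time in s.
With the tool pointing down it reaches from about 0.3 to 0.875 m from the base axis. Payload 4.2 kg.
Tool frame: the origin (TCP) lies midway between the tips of the shut fingers; the grasp point (between the pads) lies 19 mm behind it; z points along the fingers, y is the line along which they close (so a half turn about z gives the same grasp; the last joint's range is limited). The gripper opens to 85 mm and grips with 20 to 120 N. Pads are 22 mm wide; open, the fingers measure 114 mm over their backs; the gripper's body (76 mm by 85 mm) begins 54 mm behind the grasp point. The pads swing forward as they close: fully open they stand 13 mm farther back than shut.
Start: joints at [-67.38, 18.312, 89.639, -0, 72.044, -1.146], TCP at [0.232, -0.526, 0.231] pointing down, gripper open.
Joint ranges: [-177.97, 177.97], [-48.28, 115.42], [12.27, 149.76], [-77.06, 257.06], [2.81, 150.46], [-146.56, 146.56]. Speed limits (degrees/s): [147.25, 147.25, 180, 180, 180, 180].

### API

Orientations are given as [roll, pitch, yaw] about the fixed x, y, z axes, in that order (R = Rz(yaw) Ry(pitch) Rx(roll)).
In Python, from rig import arm gives the robot as it stands.
- The arm moves only by the tool servo_tool, never from a script. Its argument "series" is a list of rows, each a list of 3 entries, a list of its own where there are three numbers: the turn, a rotation vector about the tool's x, y, z normalised to -1 to 1, where 1 is 0.08 rad, then the shift along the tool's x, y, z normalised to -1 to 1, where 1 is 0.02 m, then the opening, from -1 (shut) to 1 (fully open). In form: [[[wx, wy, wz], [tx, ty, tz], gripper], ...]. A call has 1 to 12 rows; each row shifts and turns the commanded pose from where the row before left it, along the tool's axes as they then stand; what a row does not reach is not made up. A row lasts 1/10 s, in which the tool goes at most 50 mm and 8.59 degrees, less where a joint would pass 70% of its speed; a pose out of reach is approached as far as the arm can. A call with a number of a shift or a turn outside -1 to 1 is refused whole. A call with a gripper value outside its range is refused whole. The fingers move at their own pace and stop on an object; the grip force is fixed at half the most. Time passes only in rows, so rows that do not move let the fingers close. It gives the time, the measured TCP pose, the force, the opening and the grip force at its end, in the units of the state.
- arm.sense(): the state, without advancing time (a new reading comes with each control period).
- arm.capture(name): name is "side" or "top" or "wrist"; returns a dict with "img" (400x640x3 uint8, red, green, blue), "z_map" (400x640 float32, m along the optical axis (not along the pixel's ray), 0 where there is no reading), "fx", "fy", "cx", "cy" (pixels), "k1" (the pictures are not rectified: a ray, as slopes to the right and down, at radius r is drawn at 1 + k1 r^2 times it, then the intrinsics apply), "R" (3x3) and "t" (3): a world point X has camera coordinates R X + t; the wrist camera has in their place "hand_eye" (4x4, takes a point from camera to tool coordinates, whose origin is the TCP and whose axes are the flange's). Camera axes: x right, y down, z forward; pixel columns grow to the right and rows downward; lengths in m; the calibration is good to about 2 mm. A picture is of the moment at which its call begins: read the wrist's pose just before it.
- arm.job_done(): hands the job in; it is judged then, once.
The state is a dict: "time_s": time; "qpos": joint angles; "joint_velocities": joint speeds; "joint_torque": joint torques, N m; "ee_pos": TCP position; "eef_rot": TCP orientation; "wrist_force": force on the tool from outside, world axes, zero at the start; "wrist_torque": the same for the moment, N m; "width": finger opening in m; "grasp_force": force on a finger pad.
Only numpy, scipy, OpenCV 4.12 (cv2) and the standard library are available. Lean on these libraries where they do the work, as an engineer would, in place of code of your own. Each camera call takes 0.05 s, during which the arm holds its last target. There are 200 camera calls.

## Working session

There is one attempt and no reset: what is moved stays moved. The work goes in short steps, Python scripts to look and compute and a tool call to move; the robot and the scene stay as the last step left them, time stands still between calls to the robot, and variables do not carry over. Pictures are saved under pics/ and viewed, at most 10 in all, crops included, and the job is handed in when it is done.

Besides the shell and the picture viewer there is one more tool, called in YAML: its name, and indented under it one key for each argument. servo_tool: Moves the arm, as the interface text tells. Its arguments: {"type":"object","properties":{"series":{"type":"array","items":{"type":"array"}}},"required":["series"]}

```bash
mkdir -p pics; ls; python3 - <<'E'
from rig import arm
import cv2,numpy as np
s=arm.sense();print(s)
for n in("side","top"):
    c=arm.capture(n);cv2.imwrite(f"pics/{n}0.png",c["img"][:,:,::-1]);np.savez(f"{n}0.npz",**c)
    print(n,{k:v for k,v in c.items() if k not in("img","z_map")})
E
```

```text
pics
{'time_s': 0.0, 'qpos': array([-6.73797575e+01,  1.83500105e+01,  8.97075187e+01, -1.26779995e-03,
        7.20443023e+01, -1.14672648e+00]), 'joint_velocities': array([ 0.04941994,  0.05700623,  0.13421753, -0.03373549, -0.02595982,
        0.00366001]), 'joint_torque': array([ 1.91787636e-03, -4.15522385e+01, -2.34162837e+01, -3.03887731e-06,
        8.05365911e-03,  4.21751764e-06]), 'ee_pos': array([ 0.23153385, -0.52578881,  0.23049107]), 'eef_rot': array([-1.79898165e+02, -8.32821259e-04,  2.37673602e+01]), 'wrist_force': array([0.42398933, 0.05683377, 0.2255742 ]), 'wrist_torque': array([ 0.00329759, -0.0287104 ,  0.0378721 ]), 'grasp_force': 0.0, 'width': 0.08551687014607819}
side {'fx': 368.2832522545202, 'fy': 368.2832522545202, 'cx': 316.5406694446639, 'cy': 203.9940179005424, 'k1': -0.03498165864963092, 'R': array([[ 0.85887088, -0.51211107,  0.00911424],
       [-0.22808142, -0.3983313 , -0.88843179],
       [ 0.45860624,  0.7609694 , -0.45891817]]), 't': array([-0.49421386,  0.20775352,  1.19639909])}
top {'fx': 508.33749643940445, 'fy': 508.33749643940445, 'cx': 316.0305977266524, 'cy': 198.17368793300358, 'k1': 0.031186291936526087, 'R': array([[ 1.01399437e-01, -9.94845782e-01,  1.57602477e-04],
       [-9.02022061e-01, -9.20052162e-02, -4.21771551e-01],
       [ 4.19612148e-01,  4.26252368e-02, -9.06702120e-01]]), 't': array([-0.1155758 ,  0.53296539,  1.53733151])}
```

View pics/side0.png

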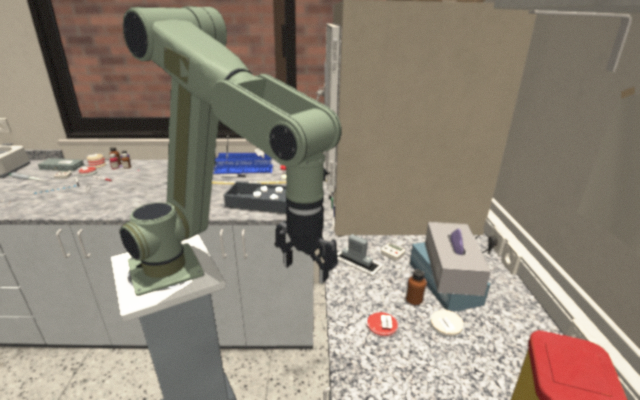

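View pics/top0.png

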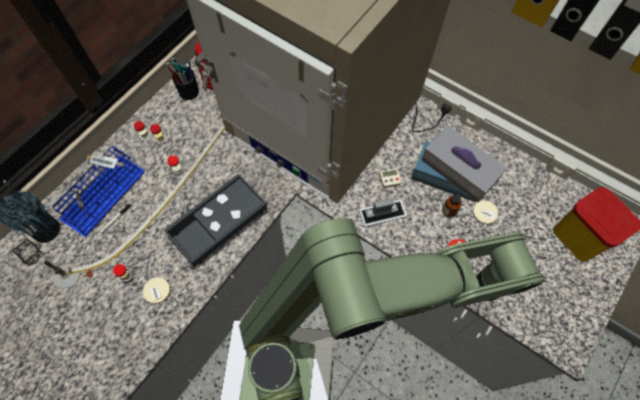

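The side view shows the tray near (255,195) and the scraper in its rest at (358,250). In the top view the tray is at (217,220), the shards at about (208,213), (222,199), (236,213) and (222,227), and the rest at (383,212).

```bash
cat > h.py <<'E'
import numpy as np,cv2
def rays(c,uv):
    K=np.array([[c["fx"],0,c["cx"]],[0,c["fy"],c["cy"]],[0,0,1.]])
    d=cv2.undistortPoints(np.float64(uv).reshape(-1,1,2),K,np.array([float(c["k1"]),0,0,0])).reshape(-1,2)
    return np.c_[d,np.ones(len(d))]
def pose(c,s=None):
    # camera->world
    if "R" in c: return c["R"].T,-c["R"].T@c["t"]
    from scipy.spatial.transform import Rotation as Ro
    R=Ro.from_euler("xyz",s["eef_rot"],degrees=True).as_matrix();H=c["hand_eye"]
    return R@H[:3,:3],R@H[:3,3]+s["ee_pos"]
def plane(c,uv,z,s=None):
    R,t=pose(c,s);d=rays(c,uv)@R.T
    return t+d*((z-t[2])/d[:,2])[:,None]
def cloud(c,s=None):
    R,t=pose(c,s);h,w=c["z_map"].shape
    u,v=np.meshgrid(np.arange(w),np.arange(h));d=rays(c,np.c_[u.ravel(),v.ravel()])
    return ((d*c["z_map"].reshape(-1,1))@R.T+t).reshape(h,w,3)
E
python3 - <<'E'
from h import *
for n,boxes in (("top",[(160,170,280,270),(355,185,415,240),(430,190,505,230)]),("side",[(330,230,390,275)])):
    c=dict(np.load(n+"0.npz"));P=cloud(c)
    for i,(a,b,e,f) in enumerate(boxes):
        cr=c["img"][b:f,a:e,::-1];k=int(min(800/(e-a),600/(f-b)))
        cv2.imwrite(f"pics/{n}c{i}.png",cv2.resize(cr,None,fx=k,fy=k,interpolation=2))
        Q=P[b:f,a:e].reshape(-1,3);print(n,i,k,np.percentile(Q[:,2],[1,25,50,75,99]).round(3))
    for (u,v) in {"top":[(217,220),(208,213),(222,199),(236,213),(222,227),(379,212),(453,205),(486,212),(122,272),(174,162),(325,190),(300,195)],"side":[(358,250),(356,240)]}[n]: print((u,v),P[v,u].round(3))
E
python3 - <<'E'
import cv2,numpy as np
a=cv2.imread("pics/topc0.png");b=cv2.imread("pics/topc1.png");
a=cv2.resize(a,(480,400));b=cv2.resize(b,(300,275));o=np.zeros((400,780,3),np.uint8);o[:,:480]=a;o[:275,480:]=b;cv2.imwrite("pics/comb.png",o)
E
```

```text
top 0 6 [-0.598 -0.002  0.002  0.039  0.065]
top 1 10 [-0.01  -0.002  0.001  0.006  0.725]
top 2 10 [-0.009 -0.002  0.002  0.015  0.155]
(217, 220) [0.463 0.265 0.042]
(208, 213) [0.479 0.295 0.058]
(222, 199) [0.533 0.257 0.06 ]
(236, 213) [0.49  0.203 0.055]
(222, 227) [0.44  0.243 0.042]
(379, 212) [ 0.542 -0.273  0.054]
(453, 205) [ 0.584 -0.515  0.072]
(486, 212) [ 0.596 -0.64   0.017]
(122, 272) [0.249 0.52  0.07 ]
(174, 162) [0.647 0.442 0.079]
(325, 190) [ 0.606 -0.085  0.052]
(300, 195) [ 0.606  0.003 -0.006]
side 0 13 [-0.002  0.002  0.008  0.035  0.348]
(358, 250) [ 0.553 -0.299  0.058]
(356, 240) [ 0.552 -0.287  0.09 ]
```

View pics/comb.png

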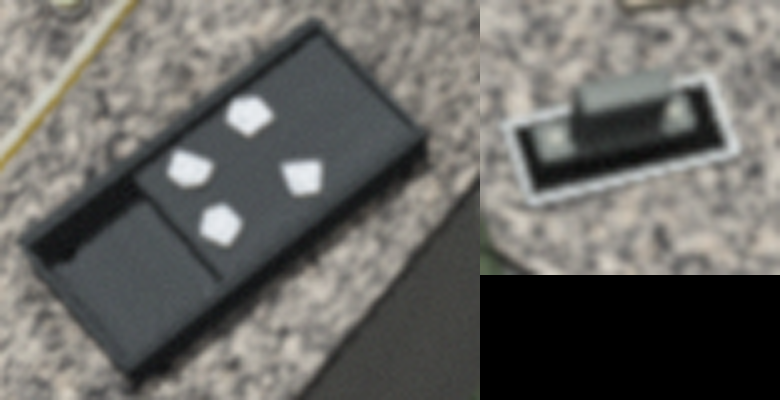

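The crop shows the trough at the lower left. The deck edge runs from full-image pixel (194,215) to (214,240), and the tray's +x points up and right. The rest is a white-rimmed rectangle with the scraper roughly in its middle.

```bash
python3 - <<'E'
from h import *
c=dict(np.load("top0.npz"));P=cloud(c);print("cam",pose(c)[1].round(3))
im=c["img"].astype(int)
X=P[...,0];Y=P[...,1];Z=P[...,2]
reg=np.zeros(Z.shape,bool);reg[170:270,160:280]=1
m=reg&(Z>.035)&(Z<.08)&(im.max(2)<110)
m=cv2.morphologyEx(m.astype(np.uint8),cv2.MORPH_OPEN,np.ones((2,2)))
r=cv2.minAreaRect(np.float32(P[m>0][:,:2]));print("depth tray",r,cv2.boxPoints(r).round(3).tolist())
# hand corners
cor=np.array([(25,240),(313,22),(425,132),(133,372)])/4.+[160,170]
Q=plane(c,cor-.375,.061);print("rim corners",Q[:,:2].round(3).tolist(),[np.linalg.norm(Q[i]-Q[(i+1)%4]).round(3) for i in range(4)],Q.mean(0).round(3))
E_=plane(c,np.array([(137,180),(218,282)])/4.+[159.6,169.6],.045);print("lip",E_.round(3).tolist(),E_.mean(0).round(3))
w=((im.min(2)>150)&(im.max(2)-im.min(2)<40)&reg&(Z>.035)&(Z<.08)).astype(np.uint8)
n,l,st,ce=cv2.connectedComponentsWithStats(w)
for i in range(1,n):
    if st[i,4]>8: print("shard",st[i,4],ce[i].round(1),plane(c,ce[i:i+1],.055).round(3))
# rest corners
cor=np.array([(507,127),(712,77),(737,150),(533,202)])-[480,0];cor=cor/5.+[354.6,184.6]
Q=plane(c,cor,.010);print("rest",Q[:,:2].round(3).tolist(),[np.linalg.norm(Q[i]-Q[(i+1)%4]).round(3) for i in range(4)],Q.mean(0).round(3))
d=Q[1]-Q[0]+Q[2]-Q[3];print("rest y axis deg",np.degrees(np.arctan2(d[1],d[0])))
s=dict(np.load("side0.npz"));PS=cloud(s)
for nm,A in(("top",P),("side",PS)):
    q=A[(abs(A[...,0]-.55)<.08)&(abs(A[...,1]+.28)<.09)&(A[...,2]>.075)&(A[...,2]<.11)]
    if len(q)>4: print(nm,len(q),q.mean(0).round(3),cv2.minAreaRect(np.float32(q[:,:2])))
for nm,u,v in(("b",453,205),("d",486,212)): pass
E
```

```text
cam [-0.153 -0.131  1.619]
depth tray ((0.2486589550971985, 0.034146249294281006), (0.8009588718414307, 0.33507397770881653), 45.129119873046875) [[-0.15299999713897705, -0.13099999725818634], [0.08500000089406967, -0.36800000071525574], [0.6499999761581421, 0.20000000298023224], [0.41200000047683716, 0.4359999895095825]]
rim corners [[0.405, 0.42], [0.628, 0.219], [0.535, 0.108], [0.303, 0.309]] [np.float64(0.3), np.float64(0.145), np.float64(0.307), np.float64(0.151)] [0.468 0.264 0.061]
lip [[0.474, 0.344, 0.045], [0.391, 0.26, 0.045]] [0.432 0.302 0.045]
shard 75 [221.7 198.3] [[0.538 0.26  0.055]]
shard 69 [206.7 211.8] [[0.484 0.301 0.055]]
shard 65 [235.3 213.7] [[0.487 0.205 0.055]]
shard 73 [214.6 225.7] [[0.437 0.265 0.055]]
rest [[0.562, -0.211], [0.615, -0.351], [0.561, -0.37], [0.509, -0.233]] [np.float64(0.149), np.float64(0.057), np.float64(0.147), np.float64(0.058)] [ 0.562 -0.291  0.01 ]
rest y axis deg -69.1779710447405
top 152 [ 0.558 -0.284  0.089] ((0.558813750743866, -0.28361934423446655), (0.026623381301760674, 0.06487644463777542), 19.46078872680664)
side 163 [ 0.557 -0.29   0.089] ((0.5596840977668762, -0.2853715717792511), (0.025690335780382156, 0.0640350952744484), 20.42770004272461)
```

servo_tool:
  series:
    - [[0, 0, 0], [0.99, -0.22, 0], 1]
    - [[0, 0, 0], [0.99, -0.22, 0], 1]
    - [[0, 0, 0], [0.99, -0.22, 0], 1]
    - [[0, 0, 0], [0.99, -0.22, 0], 1]
    - [[0, 0, 0], [0.99, -0.22, 0], 1]
    - [[0, 0, 0], [0.99, -0.22, 0], 1]
    - [[0, 0, 0], [0.99, -0.22, 0], 1]
    - [[0, 0, 0], [0.99, -0.22, 0], 1]
    - [[0, 0, 0], [0.99, -0.22, 0], 1]
    - [[0, 0, 0], [0.99, -0.22, 0], 1]

```text
time_s: 1.1
ee_pos: [0.3957, -0.4054, 0.2308]
eef_rot: [-180.0, 0.0, 23.8]
wrist_force: [0.9, -0.8, 0.1]
width: 0.0849
grasp_force: 0.0
```

servo_tool:
  series:
    - [[0, 0, 0], [0.99, -0.22, 0], 1]
    - [[0, 0, 0], [0.99, -0.22, 0], 1]
    - [[0, 0, 0], [0.99, -0.22, 0], 1]
    - [[0, 0, 0], [0.99, -0.22, 0], 1]
    - [[0, 0, 0], [0.99, -0.22, 0], 1]
    - [[0, 0, 0], [0.99, -0.22, 0], 1]
    - [[0, 0, 0], [0.99, -0.22, 0], 1]
    - [[0, 0, 0], [0.99, -0.22, 0], 1]
    - [[0, 0, 0], [0.99, -0.22, 0], 1]
    - [[0, 0, 0], [0.99, -0.22, 0], 1]

```text
time_s: 2.1
ee_pos: [0.5592, -0.2854, 0.2308]
eef_rot: [-180.0, 0.0, 23.8]
wrist_force: [1.1, 0.4, 0.4]
width: 0.0851
grasp_force: 0.0
```

servo_tool:
  series:
    - [[0, 0, -1], [0, 0, 0], 1]
    - [[0, 0, -1], [0, 0, 0], 1]
    - [[0, 0, -1], [0, 0, 0], 1]
    - [[0, 0, -1], [0, 0, 0], 1]
    - [[0, 0, -1], [0, 0, 0], 1]
    - [[0, 0, -1], [0, 0, 0], 1]
    - [[0, 0, -1], [0, 0, 0], 1]
    - [[0, 0, -1], [0, 0, 0], 1]
    - [[0, 0, -1], [0, 0, 0], 1]

```text
time_s: 3.0
ee_pos: [0.5588, -0.2859, 0.2309]
eef_rot: [-180.0, 0.0, 65.2]
wrist_force: [-0.3, 0.6, -0.2]
width: 0.0854
grasp_force: 0.0
```

servo_tool:
  series:
    - [[0, 0, -1], [0, 0, 0], 1]
    - [[0, 0, -1], [0, 0, 0], 1]
    - [[0, 0, -1], [0, 0, 0], 1]
    - [[0, 0, -1], [0, 0, 0], 1]
    - [[0, 0, -1], [0, 0, 0], 1]
    - [[0, 0, -1], [0, 0, 0], 1]
    - [[0, 0, -1], [0, 0, 0], 1]
    - [[0, 0, -1], [0, 0, 0], 1]
    - [[0, 0, -1], [0, 0, 0], 1]
    - [[0, 0, -0.8], [0, 0, 0], 1]
    - [[0, 0, 0], [0, 0, 0], 1]

```text
time_s: 4.1
ee_pos: [0.5588, -0.2859, 0.231]
eef_rot: [-180.0, -0.0, 109.9]
wrist_force: [0.3, 0.2, 0.1]
width: 0.0853
grasp_force: 0.0
```

```bash
python3 - <<'E'
from rig import arm
from h import *
s=arm.sense();c=arm.capture("wrist");print(s["ee_pos"],s["eef_rot"],s["qpos"],s["time_s"]);print(c["hand_eye"],c["fx"],c["cx"],c["cy"],c["k1"])
cv2.imwrite("pics/w1.png",c["img"][:,:,::-1]);np.savez("w1.npz",pos=s["ee_pos"],rot=s["eef_rot"],**c)
P=cloud(c,s);q=P[(P[...,2]>.07)&(P[...,2]<.105)&(abs(P[...,0]-.56)<.1)&(abs(P[...,1]+.29)<.1)]
print(len(q),q.mean(0),cv2.minAreaRect(np.float32(q[:,:2])))
m=(c["img"].min(2)>150)
E
```

```text
[ 0.55879144 -0.28591347  0.23098591] [-1.79973842e+02 -2.35832982e-02  1.09932552e+02] [-2.81450956e+01  2.31341792e+01  8.22939112e+01 -3.84419583e-03
  7.46069335e+01 -4.80766314e+01] 4.1
[[-1.59592567e-04 -9.54066737e-01 -2.99594120e-01  7.62144898e-02]
 [ 9.99999984e-01 -1.29210039e-04 -1.21222553e-04  1.54418652e-05]
 [ 7.69438375e-05 -2.99594134e-01  9.54066742e-01 -1.42581511e-01]
 [ 0.00000000e+00  0.00000000e+00  0.00000000e+00  1.00000000e+00]] 280.7073548388107 317.4792551064251 201.34262356132092 0.013461951984297381
1353 [ 0.56184288 -0.28127368  0.09196609] ((0.5629369020462036, -0.2832871973514557), (0.023604610934853554, 0.06234993413090706), 19.830678939819336)
```

View pics/w1.png

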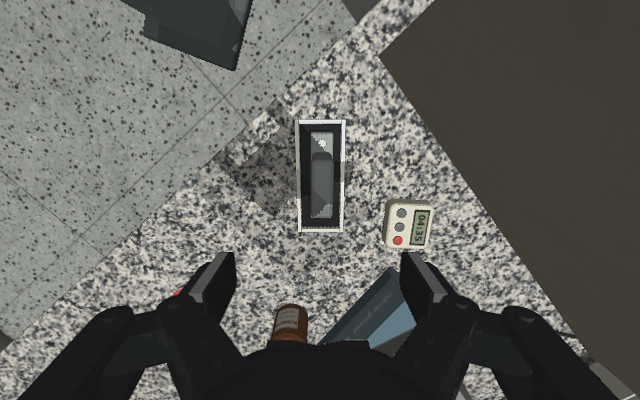

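The wrist view shows the rest at (296–345, 121–232) with the scraper centred in it. The grip top measures z = 0.092, against 0.093 expected, so I'll descend and grasp.

servo_tool:
  series:
    - [[0, 0, 0], [0.05, 0.2, 1], 1]
    - [[0, 0, 0], [0, 0, 1], 1]
    - [[0, 0, 0], [0, 0, 1], 1]
    - [[0, 0, 0], [0, 0, 1], 1]
    - [[0, 0, 0], [0, 0, 1], 1]
    - [[0, 0, 0], [0, 0, 1], 1]
    - [[0, 0, 0], [0, 0, 1], 1]
    - [[0, 0, 0], [0, 0, 1], 1]
    - [[0, 0, 0], [0, 0, 0.9], 1]
    - [[0, 0, 0], [0, 0, 0], 1]

```text
time_s: 5.15
ee_pos: [0.5605, -0.2829, 0.0506]
eef_rot: [-179.8, -0.2, 109.9]
wrist_force: [-0.1, 0.6, -0.7]
width: 0.0855
grasp_force: 0.0
```

servo_tool:
  series:
    - [[0, 0, 0], [0, 0, 0], -1]
    - [[0, 0, 0], [0, 0, 0], -1]
    - [[0, 0, 0], [0, 0, 0], -1]
    - [[0, 0, 0], [0, 0, 0], -1]
    - [[0, 0, 0], [0, 0, 0], -1]
    - [[0, 0, 0], [0, 0, 0], -1]
    - [[0, 0, 0], [0, 0, 0], -1]
    - [[0, 0, 0], [0, 0, 0], -1]
    - [[0, 0, 0], [0, 0, 0], -1]

```text
time_s: 6.05
ee_pos: [0.5627, -0.2841, 0.0543]
eef_rot: [179.9, 0.1, 109.9]
wrist_force: [0.6, 1.1, 5.1]
width: 0.0235
grasp_force: 59.6
```

servo_tool:
  series:
    - [[0, 0, 0], [0, 0, -0.5], -1]
    - [[0, 0, 0], [0, 0, -1], -1]
    - [[0, 0, 0], [0, 0, -1], -1]
    - [[0, 0, 0], [0, 0, -1], -1]
    - [[0, 0, 0], [0, 0, -1], -1]
    - [[0, 0, 0], [0, 0, -1], -1]
    - [[0, 0, 0], [0, 0, -1], -1]
    - [[0, 0, 0], [0, 0, -1], -1]
    - [[0, 0, 0], [0, 0, 0], -1]

```text
time_s: 6.95
ee_pos: [0.5632, -0.2845, 0.2062]
eef_rot: [179.8, 0.2, 109.9]
wrist_force: [-0.3, 0.3, -1.1]
width: 0.0233
grasp_force: 58.9
```

servo_tool:
  series:
    - [[0, 0, 0], [0.7, -0.66, 0], -1]
    - [[0, 0, 0], [0.7, -0.66, 0], -1]
    - [[0, 0, 0], [0.7, -0.66, 0], -1]
    - [[0, 0, 0], [0.7, -0.66, 0], -1]
    - [[0, 0, 0], [0.7, -0.66, 0], -1]
    - [[0, 0, 0], [0.7, -0.66, 0], -1]
    - [[0, 0, 0], [0.7, -0.66, 0], -1]
    - [[0, 0, 0], [0.7, -0.66, 0], -1]
    - [[0, 0, 0], [0.7, -0.66, 0], -1]
    - [[0, 0, 0], [0.7, -0.66, 0], -1]
    - [[0, 0, 0], [0.7, -0.66, 0], -1]
    - [[0, 0, 0], [0.7, -0.66, 0], -1]

```text
time_s: 8.15
ee_pos: [0.3543, -0.1791, 0.2021]
eef_rot: [-179.9, -0.1, 109.9]
wrist_force: [-0.6, -0.4, -0.8]
width: 0.0235
grasp_force: 58.9
```

```bash
python3 - <<'E'
from rig import arm
from h import *
s=arm.sense();print(s["ee_pos"],s["eef_rot"],s["qpos"],s["width"],s["grasp_force"])
c=dict(np.load("top0.npz"));P=cloud(c)
# incubator corner: closest-to-base tall points around it
m=(P[...,2]>.15)&(P[...,2]<.3)&(P[...,0]>.45)&(abs(P[...,1])<.3);q=P[m];r=np.hypot(q[:,0],q[:,1]);i=np.argsort(r)[:8];print(q[i].round(3))
E
```

```text
[ 0.35429769 -0.17909173  0.20212836] [-1.79903182e+02 -9.94531755e-02  1.09937304e+02] [-2.84707080e+01  3.56126473e+00  1.13242019e+02 -7.15044183e-03
  6.33353664e+01 -4.84048793e+01] 0.02351906921042878 58.94595444202423
[[ 0.562 -0.089  0.248]
 [ 0.563 -0.089  0.26 ]
 [ 0.563 -0.089  0.239]
 [ 0.564 -0.089  0.251]
 [ 0.564 -0.086  0.223]
 [ 0.564 -0.089  0.263]
 [ 0.565 -0.086  0.248]
 [ 0.566 -0.083  0.246]]
```

servo_tool:
  series:
    - [[0, 0, 0], [0.93, 0.42, 0], -1]
    - [[0, 0, 0], [0.93, 0.42, 0], -1]
    - [[0, 0, 0], [0.93, 0.42, 0], -1]
    - [[0, 0, 0], [0.93, 0.42, 0], -1]
    - [[0, 0, 0], [0.93, 0.42, 0], -1]
    - [[0, 0, 0], [0.93, 0.42, 0], -1]
    - [[0, 0, 0], [0.93, 0.42, 0], -1]
    - [[0, 0, 0], [0.93, 0.42, 0], -1]

```text
time_s: 8.95
ee_pos: [0.3673, -0.0162, 0.2022]
eef_rot: [-179.9, -0.0, 109.9]
wrist_force: [0.4, 0.1, -1.6]
width: 0.0235
grasp_force: 59.2
```

servo_tool:
  series:
    - [[0, 0, 0], [0.93, 0.42, 0], -1]
    - [[0, 0, 0], [0.93, 0.42, 0], -1]
    - [[0, 0, 0], [0.93, 0.42, 0], -1]
    - [[0, 0, 0], [0.93, 0.42, 0], -1]
    - [[0, 0, 0], [0.93, 0.42, 0], -1]
    - [[0, 0, 0], [0.93, 0.42, 0], -1]
    - [[0, 0, 0], [0.93, 0.42, 0], -1]

```text
time_s: 9.65
ee_pos: [0.3782, 0.1259, 0.2022]
eef_rot: [-179.9, 0.0, 109.9]
wrist_force: [-0.7, 0.2, -1.6]
width: 0.0235
grasp_force: 59.2
```

servo_tool:
  series:
    - [[0, 0, 1], [0, 0, 0], -1]
    - [[0, 0, 1], [0, 0, 0], -1]
    - [[0, 0, 1], [0, 0, 0], -1]
    - [[0, 0, 1], [0, 0, 0], -1]
    - [[0, 0, 1], [0, 0, 0], -1]
    - [[0, 0, 1], [0, 0, 0], -1]
    - [[0, 0, 1], [0, 0, 0], -1]

```text
time_s: 10.35
ee_pos: [0.3782, 0.125, 0.2021]
eef_rot: [-179.9, 0.1, 77.7]
wrist_force: [0.5, -0.2, -1.0]
width: 0.0235
grasp_force: 59.2
```

servo_tool:
  series:
    - [[0, 0, 1], [0, 0, 0], -1]
    - [[0, 0, 1], [0, 0, 0], -1]
    - [[0, 0, 1], [0, 0, 0], -1]
    - [[0, 0, 1], [0, 0, 0], -1]
    - [[0, 0, 1], [0, 0, 0], -1]
    - [[0, 0, 1], [0, 0, 0], -1]
    - [[0, 0, 0.4], [0, 0, 0], -1]
    - [[0, 0, 0], [0, 0, 0], -1]

```text
time_s: 11.15
ee_pos: [0.3783, 0.125, 0.2023]
eef_rot: [-179.9, 0.1, 48.5]
wrist_force: [-0.3, 0.3, -1.9]
width: 0.0236
grasp_force: 59.2
```

```bash
python3 - <<'E'
from rig import arm
from h import *
s=arm.sense();c=arm.capture("wrist");print(s["ee_pos"],s["eef_rot"],s["qpos"],s["time_s"])
cv2.imwrite("pics/w2.png",c["img"][:,:,::-1]);np.savez("w2.npz",ee_pos=s["ee_pos"],eef_rot=s["eef_rot"],**c)
E
```

```text
[0.37833078 0.12504276 0.20225342] [-1.79935415e+02  1.18346071e-01  4.85238778e+01] [ 1.66416004e+01  3.68992209e+00  1.13080158e+02 -8.57643015e-03
  6.33645237e+01  5.81216432e+01] 11.15
```

View pics/w2.png

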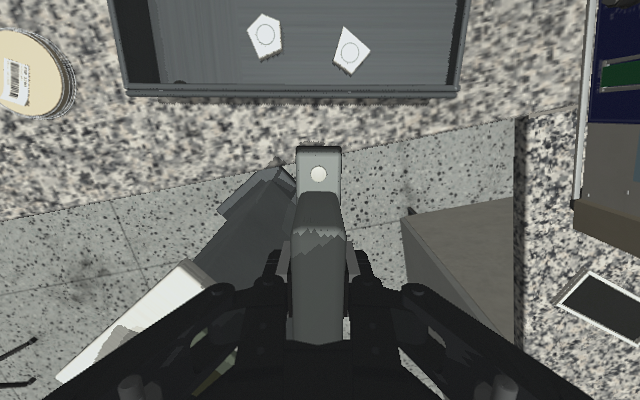

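The wrist view shows the scraper held at (318,240) and the tray's near long rim from (127,90) to (459,90), nearly horizontal, so the yaw is almost right. I'll refine the tray pose from this view.

```bash
python3 - <<'E'
from h import *
c=dict(np.load("w2.npz"));P=cloud(c,c);Z=P[...,2]
m=(Z>.0575)&(Z<.0645);m[100:]=0
a=np.radians(-41.7);ex=np.array([np.cos(a),np.sin(a)]);ey=np.array([-ex[1],ex[0]])
q=P[m][:,:2]-[.468,.264];A=np.c_[q@ex,q@ey]
print(m.sum(),np.percentile(A,[0,1,99,100],axis=0).round(4))
near=A[(A[:,1]<-.06)&(abs(A[:,0])<.14)];print(len(near),np.percentile(near[:,1],[0,2,50,98,100]).round(4),np.degrees(np.polyfit(near[:,0],near[:,1],1)[0]))
for lo,hi in((-.2,-.13),(.13,.2)):
    e=A[(A[:,0]>lo)&(A[:,0]<hi)&(A[:,1]>-.06)];print(len(e),np.percentile(e[:,0],[0,5,50,95,100]).round(4),np.degrees(np.polyfit(e[:,1],-e[:,0],1)[0]))
d=(Z>.04)&(Z<.05);d[100:]=0;B=(P[d][:,:2]-[.468,.264]);print("deck x",np.percentile(B@ex,[0,2,98,100]).round(4),Z[d].mean())
Q=plane(c,[(127,90),(459,90)],.061,c);print(Q.round(4),np.linalg.norm(Q[0]-Q[1]),np.degrees(np.arctan2(*(Q[1]-Q[0])[1::-1])))
# scraper top in tool frame
R,t=pose(c,c)
s=P[(Z>.12)&(Z<.19)];print("scr",len(s))
foot=plane(c,[(297,147),(341,147),(319,147)],.2023-.049+.026,c);print(foot.round(4), (foot-c["ee_pos"]).round(4))
# shards
for u,v in((265,36),(350,51)):
  p=P[v,u];print("shard",p.round(3),((p[:2]-[.468,.264])@ex).round(4),((p[:2]-[.468,.264])@ey).round(4))
t=dict(np.load("top0.npz"))
for p in((.538,.26),(.484,.301),(.487,.205),(.437,.265)):
  p=np.array(p)-[.468,.264];print((p@ex).round(3),(p@ey).round(3))
E
```

```text
7168 [[-0.1568 -0.075 ]
 [-0.1551 -0.0735]
 [ 0.313   0.0033]
 [ 0.3165  0.0054]]
4101 [-0.0737 -0.0735 -0.0674 -0.0615 -0.0609] -0.14018522324808327
644 [-0.1568 -0.1556 -0.1522 -0.1501 -0.1493] -0.3875512224289019
620 [0.1502 0.1512 0.1532 0.1563 0.1575] 0.28678053168992723
deck x [-0.1525 -0.1503  0.3046  0.3163] 0.04499968842428207
[[0.3087 0.315  0.061 ]
 [0.5417 0.1093 0.061 ]] 0.31075874408375215 -41.439181937207564
scr 2309
[[0.4077 0.1759 0.1793]
 [0.4269 0.1589 0.1793]
 [0.4173 0.1674 0.1793]] [[ 0.0293  0.0508 -0.023 ]
 [ 0.0485  0.0339 -0.023 ]
 [ 0.0389  0.0424 -0.023 ]]
shard [0.437 0.263 0.058] -0.0221 -0.0216
shard [0.487 0.203 0.058] 0.0549 -0.0333
0.055 0.044
-0.013 0.038
0.053 -0.031
-0.024 -0.02
```

Tray centre refined to (0.471, 0.2665) at −41.8°. The rim extent of 314 mm matches the given 316 mm. Next I move over the empty end of the deck.

servo_tool:
  series:
    - [[0, 0, 0.07], [0.83, 0.46, 0], -1]
    - [[0, 0, 0], [0.83, 0.46, 0], -1]
    - [[0, 0, 0], [0.83, 0.46, 0], -1]
    - [[0, 0, 0], [0.83, 0.46, 0], -1]
    - [[0, 0, 0], [0.83, 0.46, 0], -1]
    - [[0, 0, 0], [0.83, 0.46, 0], -1]
    - [[0, 0, 0], [0.83, 0.46, 0], -1]
    - [[0, 0, 0], [0.83, 0.46, 0], -1]
    - [[0, 0, 0], [0.83, 0.46, 0], -1]
    - [[0, 0, 0], [0.83, 0.46, 0], -1]
    - [[0, 0, 0], [0, 0, 0], -1]

```text
time_s: 12.3
ee_pos: [0.56, 0.1884, 0.2021]
eef_rot: [180.0, 0.0, 48.2]
wrist_force: [-0.4, 0.0, -1.8]
width: 0.0233
grasp_force: 59.2
```

servo_tool:
  series:
    - [[0, 0, 0], [0, 0, 0.8], -1]
    - [[0, 0, 0], [0, 0, 0.8], -1]
    - [[0, 0, 0], [0, 0, 0.8], -1]
    - [[0, 0, 0], [0, 0, 0], -1]

```text
time_s: 12.7
ee_pos: [0.5558, 0.187, 0.1526]
eef_rot: [-179.8, 0.3, 48.2]
wrist_force: [0.5, -0.1, -2.2]
width: 0.0237
grasp_force: 59.2
```

```bash
python3 - <<'E'
from rig import arm
from h import *
s=arm.sense();c=arm.capture("wrist");print(s["ee_pos"],s["eef_rot"],s["qpos"],s["time_s"])
cv2.imwrite("pics/w3.png",c["img"][:,:,::-1]);np.savez("w3.npz",ee_pos=s["ee_pos"],eef_rot=s["eef_rot"],**c)
E
```

```text
[0.55577216 0.1869684  0.15263815] [-179.80510271    0.34288167   48.22025391] [ 1.74740328e+01  2.28749704e+01  9.45811568e+01 -8.74695162e-03
  6.29381975e+01  5.92583683e+01] 12.7
```

View pics/w3.png

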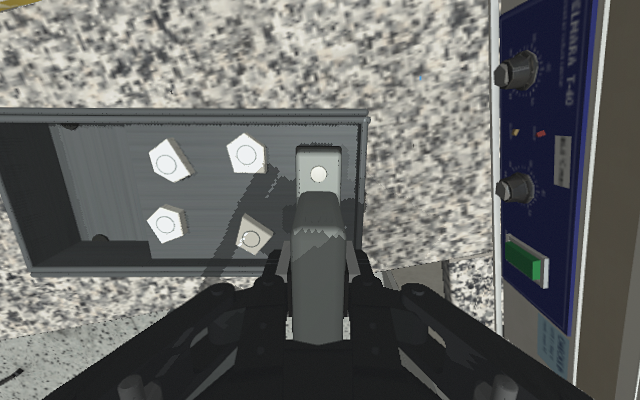

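The view shows the foot end at (319,148), inside the far rim at row ~112, with all shards to the left of the foot and the end rim at column ~362. I'll check the clearances numerically.

```bash
python3 - <<'E'
from h import *
from scipy.spatial.transform import Rotation as Ro
c=dict(np.load("w3.npz"));P=cloud(c,c);Z=P[...,2]
R=Ro.from_euler("xyz",c["eef_rot"],degrees=True).as_matrix();T=(P-c["ee_pos"])@R
m=(Z>.057)&(Z<.065)
far=T[m&(T[...,0]>.03)&(T[...,0]<.09)&(T[...,1]<.02)&(T[...,1]>-.1)];print("far rim tx",np.percentile(far[:,0],[0,2,50,98,100]).round(4),np.degrees(np.polyfit(far[:,1],far[:,0],1)[0]))
e=T[m&(T[...,1]>.01)&(T[...,1]<.06)&(T[...,0]>0)&(T[...,0]<.055)];print("end rim ty",np.percentile(e[:,1],[0,2,50,98,100]).round(4))
f=T[(abs(T[...,2]-.023)<.008)&(abs(T[...,1])<.03)&(T[...,0]>.03)&(T[...,0]<.07)];print("foot",len(f),f.min(0).round(4),f.max(0).round(4),np.median(f,0).round(4))
E
```

```text
far rim tx [0.03   0.0333 0.0727 0.0795 0.0801] 5.125417723488923
end rim ty [0.0347 0.0349 0.0375 0.0407 0.0409]
foot 1953 [ 0.03   -0.0134  0.0151] [0.0551 0.0146 0.031 ] [0.0432 0.0006 0.0233]
```

servo_tool:
  series:
    - [[0, 0, 0], [0.11, 0, 0.5], -1]
    - [[0, 0, 0], [0, 0, 0.7], -1]
    - [[0, 0, 0], [0, 0, 0.7], -1]
    - [[0, 0, 0], [0, 0, 0.6], -1]
    - [[0, 0, 0], [0, 0, 0.2], -1]
    - [[0, 0, 0], [0, 0, 0], -1]
    - [[0, 0, 0], [0, 0, 0], -1]

```text
time_s: 13.45
ee_pos: [0.5604, 0.1897, 0.1019]
eef_rot: [180.0, -0.1, 48.2]
wrist_force: [0.2, -0.4, -1.3]
width: 0.0233
grasp_force: 59.2
```

servo_tool:
  series:
    - [[0, 0, 0], [0, 0, 0.2], -1]
    - [[0, 0, 0], [0, 0, 0], -1]
    - [[0, 0, 0], [0, 0, 0], -1]

```text
time_s: 13.75
ee_pos: [0.5599, 0.1895, 0.0974]
eef_rot: [180.0, -0.0, 48.2]
wrist_force: [-0.8, 0.3, -2.0]
width: 0.0231
grasp_force: 59.2
```

servo_tool:
  series:
    - [[0, 0, 0], [0, 0, 0.1], -1]
    - [[0, 0, 0], [0, 0, 0], -1]
    - [[0, 0, 0], [0, 0, 0], -1]

```text
time_s: 14.05
ee_pos: [0.5598, 0.1895, 0.0952]
eef_rot: [180.0, 0.0, 48.2]
wrist_force: [0.4, 0.2, -1.3]
width: 0.0232
grasp_force: 59.2
```

servo_tool:
  series:
    - [[0, 0, 0], [0, -0.15, 0.02], -1]
    - [[0, 0, 0], [0, -0.3, 0], -1]
    - [[0, 0, 0], [0, -0.3, 0], -1]
    - [[0, 0, 0], [0, -0.3, 0], -1]
    - [[0, 0, 0], [0, -0.3, 0], -1]
    - [[0, 0, 0], [0, -0.3, 0], -1]
    - [[0, 0, 0], [0, -0.3, 0], -1]
    - [[0, 0, 0], [0, -0.3, 0], -1]
    - [[0, 0, 0], [0, -0.3, 0], -1]
    - [[0, 0, 0], [0, -0.3, 0], -1]
    - [[0, 0, 0], [0, -0.3, 0], -1]
    - [[0, 0, 0], [0, -0.3, 0], -1]

```text
time_s: 15.25
ee_pos: [0.5081, 0.2358, 0.0949]
eef_rot: [180.0, -0.0, 48.2]
wrist_force: [0.3, -0.3, -0.8]
width: 0.0233
grasp_force: 59.3
```

servo_tool:
  series:
    - [[0, 0, 0], [0, -0.3, 0], -1]
    - [[0, 0, 0], [0, -0.3, 0], -1]
    - [[0, 0, 0], [0, -0.3, 0], -1]
    - [[0, 0, 0], [0, -0.3, 0], -1]
    - [[0, 0, 0], [0, -0.3, 0], -1]
    - [[0, 0, 0], [0, -0.3, 0], -1]
    - [[0, 0, 0], [0, -0.3, 0], -1]
    - [[0, 0, 0], [0, -0.3, 0], -1]

```text
time_s: 16.05
ee_pos: [0.4723, 0.2678, 0.0949]
eef_rot: [180.0, 0.0, 48.2]
wrist_force: [1.2, -0.7, -0.6]
width: 0.0233
grasp_force: 59.3
```

servo_tool:
  series:
    - [[0, 0, 0], [0, -0.3, 0], -1]
    - [[0, 0, 0], [0, -0.3, 0], -1]
    - [[0, 0, 0], [0, -0.3, 0], -1]
    - [[0, 0, 0], [0, -0.3, 0], -1]
    - [[0, 0, 0], [0, -0.3, 0], -1]
    - [[0, 0, 0], [0, -0.3, 0], -1]
    - [[0, 0, 0], [0, -0.3, 0], -1]
    - [[0, 0, 0], [0, -0.3, 0], -1]
    - [[0, 0, 0], [0, 0, 0], -1]
    - [[0, 0, 0], [0, 0, 0], -1]

```text
time_s: 17.05
ee_pos: [0.4368, 0.2996, 0.0949]
eef_rot: [180.0, -0.0, 48.2]
wrist_force: [0.2, -0.2, -1.8]
width: 0.023
grasp_force: 59.3
```

```bash
python3 - <<'E'
from rig import arm
from h import *
s=arm.sense();c=arm.capture("wrist");d=arm.capture("top")
a=np.radians(-41.8);ex=np.array([np.cos(a),np.sin(a)]);print(s["time_s"],(s["ee_pos"][:2]-[.4708,.2665])@ex)
o=np.hstack([c["img"][0:300,0:400],cv2.resize(d["img"][170:270,160:290],(390,300),interpolation=2)]);cv2.imwrite("pics/w4.png",o[:,:,::-1])
E
```

```text
17.05 -0.04737453541379685
```

View pics/w4.png

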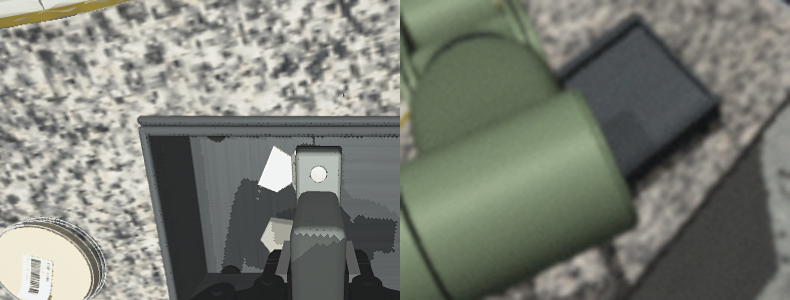

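The wrist view shows two pieces just ahead of the foot, at (275,168) and (270,235). The other two are hidden, so I'll push a bit further to be safe.

servo_tool:
  series:
    - [[0, 0, 0], [0, -0.3, 0], -1]
    - [[0, 0, 0], [0, -0.3, 0], -1]
    - [[0, 0, 0], [0, -0.3, 0], -1]
    - [[0, 0, 0], [0, 0, 0], -1]
    - [[0, 0, 0], [0, 0, 0], -1]

```text
time_s: 17.65
ee_pos: [0.4233, 0.3117, 0.0949]
eef_rot: [180.0, -0.0, 48.2]
wrist_force: [-0.6, -0.4, -1.6]
width: 0.0233
grasp_force: 59.3
```

```bash
cat > sh.py <<'E'
from rig import arm
from h import *
import sys
s=arm.sense();c=arm.capture(sys.argv[1]);P=cloud(c,s)
a=np.radians(-41.8);ex=np.array([np.cos(a),np.sin(a)]);ey=np.array([-ex[1],ex[0]]);q=P[...,:2]-[.4708,.2665]
X=q@ex;Y=q@ey;im=c["img"].astype(int)
print(s["time_s"],(s["ee_pos"][:2]-[.4708,.2665])@ex)
w=((im.min(2)>120)&(abs(Y)<.064)&(X>-.152)&(X<.15)&(P[...,2]>0)&(P[...,2]<.075)).astype(np.uint8)
n,l,st,_=cv2.connectedComponentsWithStats(w)
for i in range(1,n):
    if st[i,4]>25: k=l==i;print(st[i].tolist(),"x %.3f..%.3f y %.3f..%.3f z %.3f..%.3f"%tuple(np.percentile(A[k],p) for A in(X,Y,P[...,2]) for p in(2,98)))
cv2.imwrite(sys.argv[2],c["img"][:,:,::-1])
E
python3 sh.py wrist pics/w5.png
```

```text
17.65 -0.06551221537979435
[280, 149, 61, 53, 2042] x -0.091..-0.052 y 0.023..0.056 z 0.015..0.074
[282, 221, 11, 21, 111] x -0.096..-0.087 y -0.026..-0.010 z 0.013..0.017
```

servo_tool:
  series:
    - [[0, 0, 0], [0, 0, -0.5], -1]
    - [[0, 0, 0], [0, 0.5, -0.9], -1]
    - [[0, 0, 0], [0, 0.9, -0.9], -1]
    - [[0, 0, 0], [0, 0.9, -0.9], -1]
    - [[0, 0, 0], [0, 0.9, -0.9], -1]
    - [[0, 0, 0], [0, 0.9, -0.9], -1]
    - [[0, 0, 0], [0, 0.9, -0.9], -1]
    - [[0, 0, 0], [0, 0, 0], -1]

```text
time_s: 18.5
ee_pos: [0.501, 0.2442, 0.2162]
eef_rot: [179.8, -0.4, 48.1]
wrist_force: [0.3, 0.4, -1.9]
width: 0.0233
grasp_force: 59.3
```

```bash
python3 sh.py wrist pics/w6.png; python3 sh.py top pics/t6.png; python3 sh.py side pics/s6.png
```

```text
18.5 0.037377297865897594
[208, 137, 33, 36, 831] x -0.094..-0.050 y 0.018..0.052 z 0.004..0.045
[212, 188, 31, 42, 880] x -0.095..-0.061 y -0.062..-0.011 z 0.004..0.018
18.55 0.03574965886545558
18.6 0.03470396145257228
[245, 188, 12, 9, 46] x -0.107..-0.045 y -0.027..0.063 z 0.002..0.044
```

View pics/w6.png

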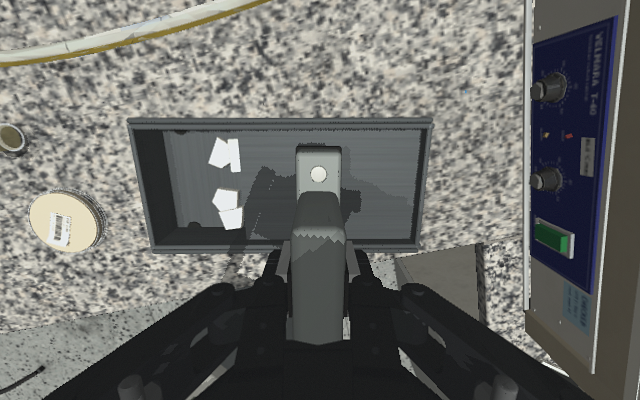

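The view shows four pieces at the trough's deck side: (219,152), (234,155), (225,199) and (231,217). The one at (234,155) may be leaning on the step, so I'll check its height from the stored view.

```bash
python3 - <<'E'
from rig import arm
from h import *
s=arm.sense();c=arm.capture("wrist");P=cloud(c,s)
a=np.radians(-41.8);ex=np.array([np.cos(a),np.sin(a)]);ey=np.array([-ex[1],ex[0]]);q=P[...,:2]-[.4708,.2665]
X=q@ex;Y=q@ey;print(s["ee_pos"])
for v in (142,150,155,160,166,215): print(v,[(u,int(c["img"][v,u].min()),round(X[v,u]*1e3),round(P[v,u,2]*1e3)) for u in range(212,248,3)])
cv2.imwrite("pics/w7.png",cv2.resize(c["img"][125:240,150:300,::-1],None,fx=5,fy=5,interpolation=2))
E
```

```text
[0.49712353 0.2447876  0.21238683]
142 [(212, 98, -95, 4), (215, 95, -91, 5), (218, 234, -83, 16), (221, 232, -80, 15), (224, 232, -76, 16), (227, 232, -73, 17), (230, 232, -70, 15), (233, 232, -59, 38), (236, 232, -56, 37), (239, 235, -53, 36), (242, 95, -47, 46), (245, 98, -44, 46)]
150 [(212, 91, -96, 3), (215, 235, -88, 15), (218, 232, -84, 16), (221, 233, -81, 16), (224, 233, -77, 16), (227, 232, -74, 16), (230, 232, -70, 16), (233, 232, -58, 44), (236, 232, -55, 43), (239, 233, -52, 45), (242, 89, -48, 44), (245, 100, -45, 44)]
155 [(212, 218, -92, 16), (215, 232, -89, 15), (218, 232, -85, 16), (221, 232, -81, 17), (224, 232, -78, 17), (227, 232, -74, 17), (230, 233, -71, 16), (233, 232, -59, 44), (236, 232, -56, 43), (239, 233, -52, 43), (242, 122, -49, 45), (245, 97, -45, 45)]
160 [(212, 229, -93, 15), (215, 234, -89, 17), (218, 232, -86, 16), (221, 232, -82, 16), (224, 232, -79, 16), (227, 233, -75, 16), (230, 213, -71, 17), (233, 238, -59, 44), (236, 232, -57, 42), (239, 233, -53, 42), (242, 209, -50, 41), (245, 100, -46, 45)]
166 [(212, 96, -98, 4), (215, 97, -95, 4), (218, 97, -90, 6), (221, 94, -88, 3), (224, 95, -84, 3), (227, 98, -80, 3), (230, 98, -76, 3), (233, 188, -61, 41), (236, 232, -58, 41), (239, 233, -55, 40), (242, 237, -51, 39), (245, 99, -46, 45)]
215 [(212, 95, -106, 3), (215, 94, -102, 4), (218, 94, -98, 5), (221, 91, -94, 4), (224, 236, -86, 15), (227, 232, -82, 16), (230, 233, -78, 16), (233, 233, -74, 17), (236, 232, -71, 15), (239, 232, -67, 15), (242, 234, -63, 16), (245, 87, -60, 10)]
```

View pics/w7.png

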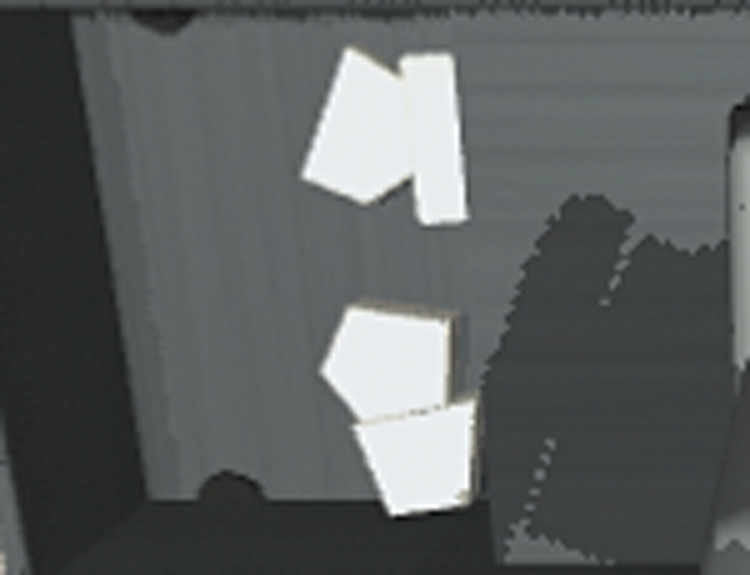

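All four pieces are in the trough. One stands on edge against the step, with its middle about 6 mm out and its centre height about 25 mm, which meets the criteria. Returning the scraper now.

servo_tool:
  series:
    - [[0, 0, 0], [-0.84, -0.04, 0], -1]
    - [[0, 0, 0], [-0.84, -0.04, 0], -1]
    - [[0, 0, 0], [-0.84, -0.04, 0], -1]
    - [[0, 0, 0], [-0.84, -0.04, 0], -1]
    - [[0, 0, 0], [-0.84, -0.04, 0], -1]
    - [[0, 0, 0], [-0.84, -0.04, 0], -1]
    - [[0, 0, 0], [-0.84, -0.04, 0], -1]
    - [[0, 0, 0], [-0.84, -0.04, 0], -1]
    - [[0, 0, 0], [-0.84, -0.04, 0], -1]
    - [[0, 0, 0], [-0.84, -0.04, 0], -1]

```text
time_s: 19.7
ee_pos: [0.379, 0.1241, 0.2128]
eef_rot: [-180.0, 0.0, 48.2]
wrist_force: [-0.2, -0.3, -2.1]
width: 0.0235
grasp_force: 59.3
```

servo_tool:
  series:
    - [[0, 0, -1], [0, 0, 0], -1]
    - [[0, 0, -1], [0, 0, 0], -1]
    - [[0, 0, -1], [0, 0, 0], -1]
    - [[0, 0, -1], [0, 0, 0], -1]
    - [[0, 0, -1], [0, 0, 0], -1]
    - [[0, 0, -1], [0, 0, 0], -1]
    - [[0, 0, -1], [0, 0, 0], -1]

```text
time_s: 20.4
ee_pos: [0.3795, 0.1244, 0.2129]
eef_rot: [180.0, 0.0, 80.5]
wrist_force: [0.3, -0.1, -1.6]
width: 0.0231
grasp_force: 59.4
```

servo_tool:
  series:
    - [[0, 0, -1], [0, 0, 0], -1]
    - [[0, 0, -1], [0, 0, 0], -1]
    - [[0, 0, -1], [0, 0, 0], -1]
    - [[0, 0, -1], [0, 0, 0], -1]
    - [[0, 0, -1], [0, 0, 0], -1]
    - [[0, 0, -1], [0, 0, 0], -1]
    - [[0, 0, -0.5], [0, 0, 0], -1]
    - [[0, 0, 0], [0, 0, 0], -1]

```text
time_s: 21.2
ee_pos: [0.3796, 0.1244, 0.2129]
eef_rot: [180.0, 0.0, 110.0]
wrist_force: [0.2, -0.6, -2.1]
width: 0.0231
grasp_force: 59.4
```

servo_tool:
  series:
    - [[0, 0, 0], [-0.93, -0.42, 0], -1]
    - [[0, 0, 0], [-0.93, -0.42, 0], -1]
    - [[0, 0, 0], [-0.93, -0.42, 0], -1]
    - [[0, 0, 0], [-0.93, -0.42, 0], -1]
    - [[0, 0, 0], [-0.93, -0.42, 0], -1]
    - [[0, 0, 0], [-0.93, -0.42, 0], -1]
    - [[0, 0, 0], [-0.93, -0.42, 0], -1]
    - [[0, 0, 0], [-0.93, -0.42, 0], -1]

```text
time_s: 22.0
ee_pos: [0.3675, -0.0389, 0.213]
eef_rot: [180.0, 0.0, 110.0]
wrist_force: [-0.5, 0.2, -1.8]
width: 0.0231
grasp_force: 59.3
```

servo_tool:
  series:
    - [[0, 0, 0], [-0.93, -0.42, 0], -1]
    - [[0, 0, 0], [-0.93, -0.42, 0], -1]
    - [[0, 0, 0], [-0.93, -0.42, 0], -1]
    - [[0, 0, 0], [-0.93, -0.42, 0], -1]
    - [[0, 0, 0], [-0.93, -0.42, 0], -1]
    - [[0, 0, 0], [-0.93, -0.42, 0], -1]
    - [[0, 0, 0], [-0.93, -0.42, 0], -1]

```text
time_s: 22.7
ee_pos: [0.3569, -0.1813, 0.213]
eef_rot: [180.0, 0.0, 110.0]
wrist_force: [0.1, -0.1, -1.6]
width: 0.0237
grasp_force: 59.3
```

servo_tool:
  series:
    - [[0, 0, 0], [-0.7, 0.66, 0], -1]
    - [[0, 0, 0], [-0.7, 0.66, 0], -1]
    - [[0, 0, 0], [-0.7, 0.66, 0], -1]
    - [[0, 0, 0], [-0.7, 0.66, 0], -1]
    - [[0, 0, 0], [-0.7, 0.66, 0], -1]
    - [[0, 0, 0], [-0.7, 0.66, 0], -1]
    - [[0, 0, 0], [-0.7, 0.66, 0], -1]
    - [[0, 0, 0], [-0.7, 0.66, 0], -1]
    - [[0, 0, 0], [-0.7, 0.66, 0], -1]
    - [[0, 0, 0], [-0.7, 0.66, 0], -1]
    - [[0, 0, 0], [-0.7, 0.66, 0], -1]
    - [[0, 0, 0], [-0.7, 0.66, 0], -1]

```text
time_s: 23.9
ee_pos: [0.5641, -0.2843, 0.2127]
eef_rot: [-180.0, -0.0, 110.0]
wrist_force: [0.1, -0.7, -1.4]
width: 0.0237
grasp_force: 59.3
```

servo_tool:
  series:
    - [[0, 0, 0], [0, 0, 0], -1]
    - [[0, 0, 0], [0, 0, 0], -1]
    - [[0, 0, 0], [0, 0, 0], -1]

```text
time_s: 24.2
ee_pos: [0.5629, -0.2835, 0.2128]
eef_rot: [-180.0, -0.0, 110.0]
wrist_force: [-0.3, -0.3, -1.5]
width: 0.0235
grasp_force: 59.4
```

```bash
python3 - <<'E'
from rig import arm
from h import *
s=arm.sense();c=arm.capture("wrist");P=cloud(c,s);print(s["ee_pos"],s["eef_rot"],s["time_s"])
# rest outline from first wrist picture (white rim corners) and from now
w=np.load("w1.npz");w=dict(w);w["ee_pos"]=w["pos"];w["eef_rot"]=w["rot"]
Q=plane(w,[(296,121),(345,121),(343,232),(299,232)],.010,w);print(Q.round(4).tolist(),Q.mean(0).round(4))
cv2.imwrite("pics/w8.png",c["img"][:,:,::-1])
E
```

```text
[ 0.56288187 -0.28345919  0.21283486] [-1.79952549e+02 -4.73433775e-02  1.10048062e+02] 24.2
[[0.5107, -0.2322, 0.01], [0.5681, -0.2114, 0.01], [0.6207, -0.3518, 0.01], [0.5625, -0.3729, 0.01]] [ 0.5655 -0.292   0.01  ]
```

View pics/w8.png

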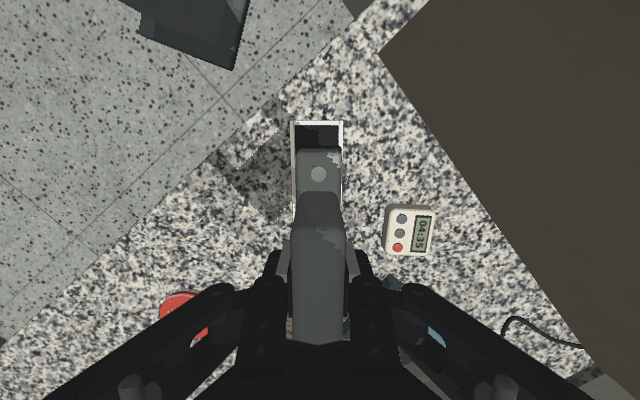

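The scraper is over the rest at the original grasp pose, with the rest rim at columns 292–343. I'll descend gently.

servo_tool:
  series:
    - [[0, 0, 0], [-0.2, 0, 0.8], -1]
    - [[0, 0, 0], [0, 0, 1], -1]
    - [[0, 0, 0], [0, 0, 1], -1]
    - [[0, 0, 0], [0, 0, 1], -1]
    - [[0, 0, 0], [0, 0, 1], -1]
    - [[0, 0, 0], [0, 0, 1], -1]
    - [[0, 0, 0], [0, 0, 1], -1]
    - [[0, 0, 0], [0, 0, 0.6], -1]
    - [[0, 0, 0], [0, 0, 0.2], -1]
    - [[0, 0, 0], [0, 0, 0], -1]
    - [[0, 0, 0], [0, 0, 0], -1]

```text
time_s: 25.35
ee_pos: [0.5659, -0.2879, 0.062]
eef_rot: [179.9, 0.1, 110.1]
wrist_force: [0.1, 0.1, -1.3]
width: 0.0235
grasp_force: 59.5
```

servo_tool:
  series:
    - [[0, 0, 0], [0, 0, 0.2], -1]
    - [[0, 0, 0], [0, 0, 0.15], -1]
    - [[0, 0, 0], [0, 0, 0], -1]
    - [[0, 0, 0], [0, 0, 0], -1]

```text
time_s: 25.75
ee_pos: [0.5657, -0.2877, 0.0543]
eef_rot: [180.0, 0.1, 110.1]
wrist_force: [1.1, -0.4, 0.0]
width: 0.0232
grasp_force: 59.7
```

servo_tool:
  series:
    - [[0, 0, 0], [0, 0, 0.03], -1]
    - [[0, 0, 0], [0, 0, 0], -1]
    - [[0, 0, 0], [0, 0, 0], 0]
    - [[0, 0, 0], [0, 0, 0], 1]
    - [[0, 0, 0], [0, 0, 0], 1]
    - [[0, 0, 0], [0, 0, 0], 1]
    - [[0, 0, 0], [0, 0, 0], 1]
    - [[0, 0, 0], [0, 0, 0], 1]
    - [[0, 0, 0], [0, 0, 0], 1]

```text
time_s: 26.65
ee_pos: [0.5653, -0.2876, 0.0533]
eef_rot: [-180.0, 0.0, 110.1]
wrist_force: [-1.0, 0.2, 0.5]
width: 0.0854
grasp_force: 0.0
```

servo_tool:
  series:
    - [[0, 0, 0], [0, 0, -0.5], 1]
    - [[0, 0, 0], [0, 0, -1], 1]
    - [[0, 0, 0], [0, 0, -1], 1]
    - [[0, 0, 0], [0, 0, -1], 1]
    - [[0, 0, 0], [0, 0, -1], 1]
    - [[0, 0, 0], [0, 0, -1], 1]
    - [[0, 0, 0], [0, 0, -1], 1]
    - [[0, 0, 0], [0, 0, -1], 1]
    - [[0, 0, 0], [0, 0, 0], 1]
    - [[0, 0, 0], [0, 0, 0], 1]

```text
time_s: 27.65
ee_pos: [0.5652, -0.2875, 0.2036]
eef_rot: [180.0, 0.0, 110.1]
wrist_force: [0.4, 0.2, -0.3]
width: 0.0852
grasp_force: 0.0
```

```bash
python3 - <<'E'
from rig import arm
from h import *
s=arm.sense();c=arm.capture("wrist");print(s["ee_pos"],s["time_s"],s["width"])
P=cloud(c,s);q=P[(P[...,2]>.07)&(P[...,2]<.12)&(abs(P[...,0]-.56)<.06)&(abs(P[...,1]+.29)<.08)]
print(len(q),np.median(q,0),cv2.minAreaRect(np.float32(q[:,:2])))
E
python3 sh.py top pics/t9.png
```

```text
[ 0.56520775 -0.28751314  0.20361168] 27.65 0.0851752504166498
1652 [ 0.56469484 -0.28423963  0.09258083] ((0.566031813621521, -0.2875836491584778), (0.02382250502705574, 0.06347902119159698), 19.813669204711914)
27.7 0.4392013290209826
[189, 218, 13, 17, 125] x -0.095..-0.051 y 0.018..0.053 z 0.007..0.047
[198, 236, 15, 12, 106] x -0.096..-0.060 y -0.045..-0.006 z 0.003..0.024
```

The scraper stands upright with its top at 92.6 mm, centred in the rest, and the pieces haven't moved in the trough.

```bash
python3 -c "
from rig import arm
print(arm.job_done())"
```

```text
the job is handed in; nothing more can be done
None
```

I swept all four pieces into the trough, stood the scraper back in its rest, and handed the job in at about 28 s; the hand-in gave no verdict, and one piece is on edge against the deck step, still within limits by my measurements.

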